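Line up a hinged cover with an alignment pin and hold it

TASK

Fold the hinged cover of the alignment frame down until it lies level on its rest posts. Then take the alignment pin out of its stand and thread it straight down through the bushing in the cover and on through the lower bushing, until its tip shows below the lower bushing but stays clear of the base plate. Finish while still holding the pin there, so that the cover screws can be tightened, and leave the loose parts round about where they lie.

Things in the scene. Friction and masses are not known exactly. Their poses are not given: they have to be found in the camera images.
- frame: Alignment frame, fixed: aluminium base plate 100 (x) x 150 (y) x 8 mm, origin at the centre of its underside, z up. Two hinge posts at its +y edge (robot's left, yaw within 0.35 rad), two rest posts with black caps, 90 mm high, near its -y edge. A dark steel bridge across the middle, top 46 mm high, 28 mm of air below it, carries the lower bushing upright at x = y = 0.
- cover (a joint): Angle of the aluminium cover, 84 (along the hinge) x 110 x 6 mm. 0 = level on the rest posts (stop); grows to 1.4 as the free edge (frame's -y side) lifts. Hinge line along frame x, 60 mm to +y of the frame's centre, 93 mm high. Stiff hinge: it stays at any angle; about 0.3 N m (3 N at the free edge) moves it. Push it shut on its outer face near the free edge.
- cover_hinge (a point): Middle of the hinge line; 93 mm above the worktop. Turns with the cover: x along the hinge, z out of the cover's outer (top) face, -y towards the free edge. The outer face is 3 mm from this line.
- cover_edge (a point): Middle of the cover's free edge, on its outer (top) face, 115 mm from the hinge line.
- upper_bushing (a point): Centre of the lower end of the brass bushing in the cover, 60 mm from the hinge line; z along its bore, out of the outer face. Bore 15 mm, length 14.5 mm; the top 4.5 mm flare to about 23 mm inside, 30 mm outside, and stand 6.5 mm proud of the outer face. Cover level: lower end 88 mm, mouth 102.5 mm high, straight above the lower bushing.
- lower_bushing (a point): Centre of the lower end of the brass bushing in the bridge, 36 mm above the worktop and 28 mm above the base plate, flush with the bridge's underside; z up along the bore. Same bushing: bore 15 mm, length 14.5 mm, flared mouth upward at 50.5 mm.
- stand: Pin stand, fixed: aluminium block 56 x 56 x 50 mm with a hole 13.5 mm wide and 40 mm deep in its middle, in which the pin stands upright. Origin: centre of its underside.
- pin: Alignment pin, loose, 0.12 kg: plain steel shank 12 mm in diameter and 120 mm long, whose lowest 6 mm taper to 7 mm, below a dark knurled round knob 20 mm in diameter and 32 mm tall. Origin: its tip; z along the pin towards the knob. It starts upright in the stand, tip 10 mm above the worktop, top of the knob 162 mm high.
- pin_tip (a point): Tip of the pin (same as its origin).
- pin_knob (a point): Middle of the pin's knob, on its axis, 136 mm from the tip: the place to grip.
- kf_ring_1: Loose bystander: small metal centring ring with a black seal, 41 mm across, 14 mm high. Origin at its underside. Leave it alone.
- kf_ring_2: Loose bystander: a second such ring. Leave it alone.
- window_cap: Loose bystander: round black cap with a pale disc on top, 61 mm across, 13 mm high. Origin at its underside. Leave it alone.
There are look-alikes about, which are no part of the job. Of the things that look like the pin, the smaller one is meant.

How it is judged:
On the way, in this order (a step that is already met when the one before it is completed fails the run):
1. the cover lies level on its rest posts, while the pin is still in its stand (value of joint cover below 0.04 rad and distance between pin_tip and stand below 0.03 m), for 0.1 s.
2. the pin's tip has come through the cover's bushing (value of joint cover below 0.04 rad and z of pin_tip in the frame of upper_bushing below -0.002 m and horizontal distance between pin_tip and upper_bushing below 0.008 m and angle between the z axis of pin and the z axis of upper_bushing, either way round below 0.15 rad and height (world z) of pin_knob above 0.12 m), for 0.05 s.
At the end, for the whole second after the job is handed in: Cover level within 0.04 rad; pin through both bushings, upright within 0.08 rad, tip within 4 mm of the lower bushing's axis, at least 2 mm below that bushing and 2 mm above the base plate, at rest and gripped by the fingers (over 2 N) (value of joint cover below 0.04 rad and z of pin_tip in the frame of lower_bushing between -0.026 and -0.002 m and horizontal distance between pin_tip and lower_bushing below 0.004 m and angle between the z axis of pin and the z axis of frame, either way round below 0.08 rad and height (world z) of pin_knob above 0.14 m and contact force between the fingers and pin above 2 N and linear speed of pin below 0.02 m/s); the arm keeps its last pose, push and grip.
It fails at once if a loose bystander is pushed more than 30 mm (distance of any of kf_ring_1, kf_ring_2, window_cap from where it was at the start of the episode above 0.03 m).
It also fails if it takes over 58 s, if anything falls off the work surface, if the arm or the gripper's body presses on something with over 40 N, if the wrist force passes 120 N, or if a joint passes its speed limit or range.

ROBOT

A 6-joint arm with a two-finger parallel gripper is mounted at the origin on a cart in front of the work surface, level with it; the furniture and walls round the work are solid. World frame = base frame: x ahead of the robot, y to its left, z up, the work surface at z = 0. Lengths are in m, angles in rad, forces in N, time in s.
With the tool pointing down it reaches from about 0.325 to 0.875 m from the base axis. Payload 4.4 kg.
Tool frame: the origin (TCP) lies midway between the tips of the shut fingers; the grasp point (between the pads) lies 19 mm behind it (env.grasp_offset is the distance from the TCP to the grasp point, in m); z points along the fingers, x is the direction in which the jaws open and shut, and the axes are right-handed (so a half turn about z gives the same grasp; the last joint's range is limited). The gripper opens to 85 mm and grips with 20 to 120 N. Pads are 22 mm wide; open, the fingers measure 114 mm over their backs; the gripper's body (76 mm by 85 mm) begins 54 mm behind the grasp point. The pads swing forward as they close: fully open they stand 13 mm farther back than shut.
Start: joints at [-1.355, 0.207, 1.542, -0, 1.393, -0.15], TCP at [0.206, -0.537, 0.231] pointing down, gripper open.
Joint ranges: [-2.73, 2.73], [-0.86, 2.22], [0.23, 2.46], [-1.11, 4.25], [0.08, 2.63], [-2.82, 2.82]. Speed limits (rad/s): [2.79, 2.79, 3.14, 3.14, 3.14, 3.14].

INTERFACE

Orientations are given as a unit quaternion [x, y, z, w].
In Python, from bench import env, viewer gives the robot as it stands.
- The arm moves only by the tool apply_moves, never from a script. Its argument "series" is a list of rows, each a list of 7 numbers: the shift along the tool's x, y, z in cm, then the turn, a rotation vector about the tool's x, y, z in degrees, then the closure in counts, from 0 (fully open) to 255 (shut). In form: [[tx, ty, tz, ax, ay, az, fingers], ...]. A call has 1 to 20 rows; each row shifts and turns the commanded pose from where the row before left it, along the tool's axes as they then stand; what a row does not reach is not made up. A row lasts 1/10 s, in which the tool goes at most 50 mm and 8.59 degrees, less where a joint would pass 70% of its speed; a pose out of reach is approached as far as the arm can. A call is refused whole if a number of a shift passes 5 or a number of a turn 8.59, either way. A call with a gripper value outside its range is refused whole. The fingers move at their own pace and stop on an object; "force" is the grip in N (left out, the last holds). Time passes only in rows, so rows that do not move let the fingers close. It gives the time, the measured TCP pose, the force and the opening at its end, in the units of the state.
- env.read_state(): the state, without advancing time (a new reading comes with each control period).
- viewer.get_image(name): name is "scene" or "top" or "wrist"; returns the picture (400x640x3 uint8, red, green, blue); there is no depth.
- viewer.camera_info(name): a dict with "mtx" (3x3 intrinsics, pixels), "world_to_cam" (4x4, takes a point from world to camera coordinates). Camera axes: x right, y up, looking along -z (the intrinsics and any distortion apply to the point x, -y, -z); pixel columns grow to the right and rows downward; lengths in m; the calibration is good to about 2 mm. The wrist camera is an equidistant fisheye: a pixel r from the principal point sees the ray r / f radians off the axis. A picture is of the moment at which its call begins: read the wrist's pose just before it. camera_info takes no time and is no camera call; for the wrist camera it gives the pose at the moment of the call.
- env.job_done(): hands the job in, once; it reports no verdict.
The state is a dict: "clock": time; "joint_positions": joint angles; "joint_velocities": joint speeds; "joint_torque": joint torques, N m; "position": TCP position; "eef_rot": TCP orientation; "force": force on the tool from outside, world axes, zero at the start; "ft_torque": the same for the moment, N m; "finger_gap": opening from 0.0 (shut) to 1.0 (fully open).
Only numpy, scipy, OpenCV 4.12 (cv2) and the standard library are available. Lean on these libraries where they do the work, as an engineer would, in place of code of your own. Each camera call takes 0.05 s, during which the arm holds its last target. There are 200 camera calls.

## Working session

There is one attempt and no reset: what is moved stays moved. The work goes in short steps, Python scripts to look and compute and a tool call to move; the robot and the scene stay as the last step left them, time stands still between calls to the robot, and variables do not carry over. Pictures are saved under pics/ and viewed, about 8 in all and at most 12, crops included, and the job is handed in when it is done.

Besides the shell and the picture viewer there is one more tool, called after ">>>" by a JSON object that holds its "name" and its "arguments". apply_moves: Moves the arm, as the interface text tells. Its arguments: {"type":"object","properties":{"series":{"type":"array","items":{"type":"array","items":{"type":"number"}}},"force":{"type":"number"}},"required":["series"]}

```bash
mkdir -p pics; ls; cat > h.py <<'E'
import sys; sys.path.insert(0,'.')
from bench import env, viewer
import numpy as np, cv2
from scipy.spatial.transform import Rotation as R
def proj(name,P,info=None):
    c=info or viewer.camera_info(name); W=np.array(c['world_to_cam']); K=np.array(c['mtx'])
    p=np.atleast_2d(P)@W[:3,:3].T+W[:3,3]; p=p*[1,-1,-1]
    q=p@K.T; return q[:,:2]/q[:,2:]
def ray(name,uv):
    c=viewer.camera_info(name); W=np.array(c['world_to_cam']); K=np.array(c['mtx'])
    d=np.linalg.inv(K)@[uv[0],uv[1],1]; d=d*[1,-1,-1]
    return -W[:3,:3].T@W[:3,3], W[:3,:3].T@d
def atz(name,uv,z):
    o,d=ray(name,uv); return o+d*(z-o[2])/d[2]
def save(name,im,f=1): cv2.imwrite('pics/'+name,cv2.resize(im[:,:,::-1],None,fx=f,fy=f,interpolation=cv2.INTER_CUBIC))
E
python3 - <<'E'
from h import *
for n in('scene','top'):
    im=viewer.get_image(n); np.save(f'{n}0.npy',im); save(n+'0.png',im,1.25)
    c=viewer.camera_info(n); print(n,np.round(c['mtx'],1),np.round(c['world_to_cam'],3),{k for k in c})
print(env.read_state(), env.grasp_offset)
E
```

```text
pics
scene [[518.8   0.  315.8]
 [  0.  518.8 198.1]
 [  0.    0.    1. ]] [[ 6.490e-01 -7.610e-01 -1.000e-03 -3.220e-01]
 [ 3.950e-01  3.360e-01  8.550e-01 -2.830e-01]
 [-6.500e-01 -5.550e-01  5.190e-01 -1.116e+00]
 [ 0.000e+00  0.000e+00  0.000e+00  1.000e+00]] {'world_to_cam', 'mtx'}
top [[364.4   0.  318. ]
 [  0.  364.4 195.2]
 [  0.    0.    1. ]] [[-0.027 -0.999 -0.034  0.05 ]
 [ 0.988 -0.032  0.149 -0.515]
 [-0.15  -0.03   0.988 -0.95 ]
 [ 0.     0.     0.     1.   ]] {'world_to_cam', 'mtx'}
{'clock': 0.1, 'joint_positions': array([-1.35451632e+00,  2.07359250e-01,  1.54278824e+00, -5.11660379e-05,
        1.39351442e+00, -1.50496550e-01]), 'joint_velocities': array([ 9.14630707e-05, -1.99432347e-03, -1.03864192e-03,  4.91710219e-05,
        2.17504440e-04, -3.01617167e-04]), 'joint_torque': array([ 2.43236364e-04, -3.84083605e+01, -2.92550951e+01, -1.05944057e-04,
        4.83258627e-03, -2.23079709e-06]), 'position': array([ 0.20602903, -0.53609584,  0.23023883]), 'eef_rot': array([ 8.24201210e-01, -5.66296119e-01, -7.72464759e-04, -6.88759778e-04]), 'force': array([0.40262158, 0.05331884, 0.14405778]), 'ft_torque': array([-0.00109247, -0.01701022,  0.03472558]), 'finger_gap': 0.996803897622034} 0.0187
```

View pics/scene0.png

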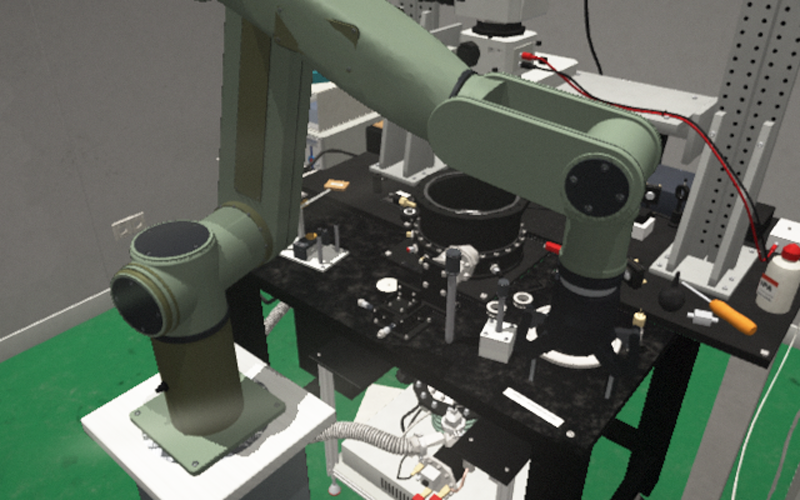

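View pics/top0.png

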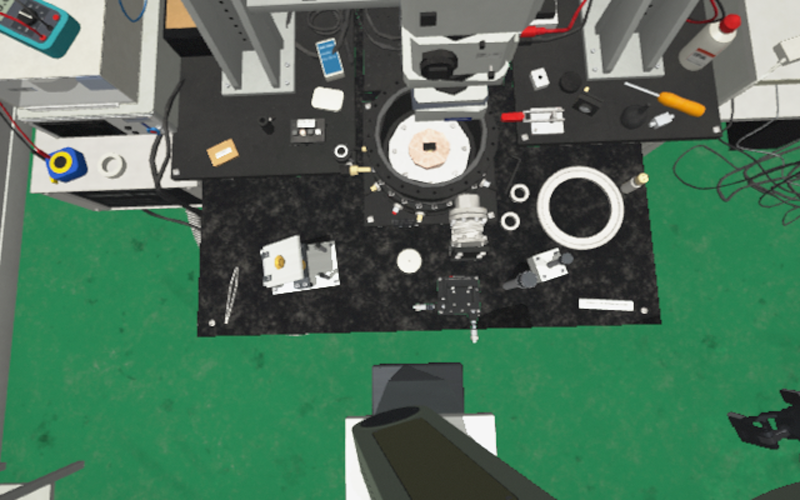

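The scene picture shows two pin-like things: a large post at (452,262–340), standing alone on the bench, and a smaller pin at (503,285) in the pale block at (497,335). The smaller one in the stand fits the description. The frame is at (312,250) in the scene picture and (302,265) in the top picture. I'll confirm both in enlarged crops.

```bash
python3 - <<'E'
from h import *
s=np.load('scene0.npy');t=np.load('top0.npy')
def crop(im,x0,y0,w,h,f): return cv2.resize(im[y0:y0+h,x0:x0+w],None,fx=f,fy=f,interpolation=cv2.INTER_CUBIC)
a=np.hstack([crop(t,200,175,80,65,5),crop(t,395,175,80,65,5)])
b=np.hstack([crop(s,215,165,80,65,5),crop(s,345,190,80,65,5)])
save('c.png',a); save('d.png',np.hstack([crop(s,215,165,80,110,5),crop(s,345,190,80,110,5)]))
E
```

```text
(no output)
```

View pics/c.png

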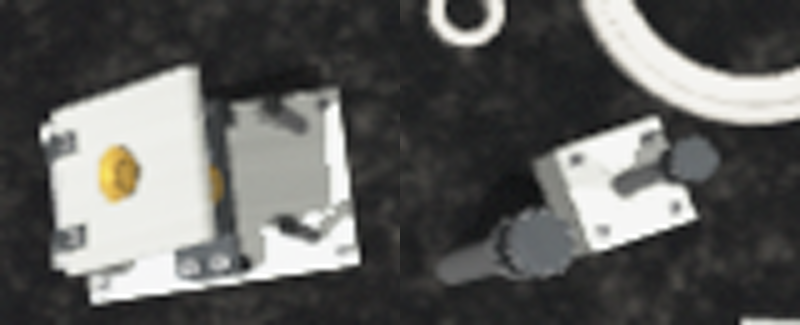

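View pics/d.png

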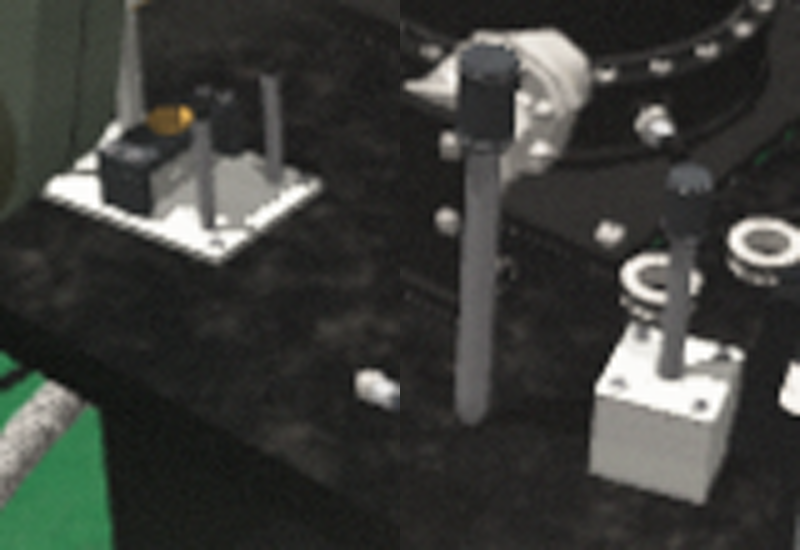

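The crops confirm the choice: the thin pin stands in the block, and its knob top is at (692,158) in the top crop. The thick pin at (540,240) is the look-alike. Now I'll fit the poses.

```bash
cat > fit.py <<'E'
from h import *
from scipy.optimize import least_squares as LS
def T(u,v): return ('top',200+u/5,175+v/5)
def T2(u,v): return ('top',395+(u-400)/5,175+v/5)
def S(u,v): return ('scene',215+u/5,165+v/5)
def S2(u,v): return ('scene',345+(u-400)/5,190+v/5)
I={n:viewer.camera_info(n) for n in('top','scene')}
def cov(x,d,z,a): c,s=np.cos(a),np.sin(a); return [x,.06-d*c+z*s,.093+d*s+z*c]
obs=[(T(338,87),lambda a:[.05,-.075,.008]),(T(361,264),lambda a:[-.05,-.075,.008]),(T(92,304),lambda a:[-.05,.075,.008]),
(T(45,125),lambda a:cov(.042,5e-3,.003,a)),(T(60,272),lambda a:cov(-.042,5e-3,.003,a)),(T(198,66),lambda a:cov(.042,.115,.003,a)),(T(212,245),lambda a:cov(-.042,.115,.003,a)),
(T(118,173),lambda a:cov(0,.06,.0095,a)),
(S(220,262),lambda a:[-.05,-.075,.008]),(S(322,184),lambda a:[.05,-.075,.008]),(S(45,190),lambda a:[-.05,.075,.008]),(S(170,120),lambda a:[0,0,.0505])]
def res(p):
    x,y,w,a=p; M=R.from_euler('z',w).as_matrix()
    return np.concatenate([proj(o[0],M@f(a)+[x,y,0],I[o[0]])[0]-o[1:] for o,f in obs])
r=LS(res,[.4,.25,0,1.],loss='soft_l1'); print('frame',r.x.round(4)); print(res(r.x).reshape(-1,2).round(1).tolist())
obs2=[(T2(692,158),[0,0,.162]),(S2(690,178),[0,0,.162])]
st=[(T2(657,117),1,1),(T2(698,215),-1,1),(T2(597,252),-1,-1),(T2(558,157),1,-1)]
def res2(p):
    return np.concatenate([proj(o[0],np.array(q)+[p[0],p[1],0],I[o[0]])[0]-o[1:] for o,q in obs2])
r2=LS(res2,[.4,-.2]); print('pin',r2.x.round(4),res2(r2.x).round(1))
C=np.array([atz('top',o[1:],.05)[:2] for o,_,_ in st]); print('stand top',C.round(4).tolist(),C.mean(0).round(4))
print('hole entry scene',atz('scene',S2(672,372)[1:],.05).round(4))
print('big pin foot',atz('scene',S2(473,412)[1:],0).round(4), 'top head', T2(545,243), atz('top',T2(545,243)[1:],.2).round(4), atz('scene',S2(490,60)[1:],.2).round(4))
E
python3 fit.py
```

```text
frame [0.4745 0.2452 0.1155 0.6426]
[[0.3, 0.2], [0.1, -0.0], [0.6, -0.2], [2.4, -2.3], [2.6, 0.6], [-0.9, 0.2], [0.2, -0.9], [0.6, 0.2], [-1.3, -1.9], [-0.5, -1.4], [-5.2, -2.7], [-1.1, -0.9]]
pin [ 0.4603 -0.2872] [ 1.2 -0.1 -0.9 -1.2]
stand top [[0.4948, -0.3058], [0.4422, -0.323], [0.4244, -0.2691], [0.4751, -0.2524]] [ 0.4591 -0.2876]
hole entry scene [ 0.4598 -0.2911  0.05  ]
big pin foot [ 0.4255 -0.2024  0.    ] top head ('top', 424.0, 223.6) [ 0.4203 -0.204   0.2   ] [ 0.4303 -0.198   0.2   ]
```

>>> {"name": "apply_moves", "arguments": {"series": [[0, 0, -1, 0, 0, -8.4, 255], [0, 0, -1, 0, 0, -8.4, 255], [0, 0, -1, 0, 0, -8.4, 255], [0, 0, -1, 0, 0, -8.4, 255], [0, 0, -1, 0, 0, -8.4, 255], [0, 0, -1, 0, 0, -8.4, 255], [0, 0, -1, 0, 0, -8.4, 255], [0, 0, -1, 0, 0, -8.4, 255], [0, 0, -1, 0, 0, -8.4, 255], [0, 0, 0, 0, 0, 0, 255]], "force": 60}}

```text
clock: 1.1
position: [0.2063, -0.5373, 0.3224]
eef_rot: [0.998, 0.058, 0.0, 0.001]
force: [0.6, 0.3, 0.5]
finger_gap: 0.002
```

>>> {"name": "apply_moves", "arguments": {"series": [[2, -4, 0, 0, 0, 0, 255], [2, -4, 0, 0, 0, 0, 255], [2, -4, 0, 0, 0, 0, 255], [2, -4, 0, 0, 0, 0, 255], [2, -4, 0, 0, 0, 0, 255], [2, -4, 0, 0, 0, 0, 255], [2, -4, 0, 0, 0, 0, 255], [2, -4, 0, 0, 0, 0, 255], [2, -4, 0, 0, 0, 0, 255], [2, -4, 0, 0, 0, 0, 255], [2, -4, 0, 0, 0, 0, 255], [2, -4, 0, 0, 0, 0, 255], [2, -4, 0, 0, 0, 0, 255], [2, -4, 0, 0, 0, 0, 255], [2, -4, 0, 0, 0, 0, 255], [2, -4, 0, 0, 0, 0, 255], [2, -4, 0, 0, 0, 0, 255], [1.7, -4, 0, 0, 0, 0, 255], [0, 0, 0, 0, 0, 0, 255], [0, 0, 0, 0, 0, 0, 255]]}}

```text
clock: 3.1
position: [0.4772, 0.22, 0.3199]
eef_rot: [0.998, 0.058, -0.001, 0.001]
force: [-0.5, 0.1, 0.2]
finger_gap: 0.006
```

```bash
python3 - <<'E'
from h import *
s=env.read_state(); print(s['clock'],s['position'],R.from_quat(s['eef_rot']).as_matrix().round(3).tolist(),s['force'],s['joint_positions'])
c=viewer.camera_info('wrist'); print(np.round(c['mtx'],1).tolist(),np.round(c['world_to_cam'],3).tolist())
w=viewer.get_image('wrist'); np.save('w1.npy',w); save('w1.png',w,1.25)
E
```

```text
3.1 [0.47721932 0.21998167 0.31986968] [[0.993, 0.115, -0.003], [0.115, -0.993, -0.001], [-0.003, 0.001, -1.0]] [-0.48087511  0.12247297  0.18271398] [ 2.67535817e-01  4.64263613e-02  1.53888473e+00 -6.32259579e-04
  1.55913668e+00  1.52253334e-01]
[[309.7, 0.0, 319.6], [0.0, 309.7, 203.0], [0.0, 0.0, 1.0]] [[0.993, 0.115, -0.003, -0.499], [-0.11, 0.94, -0.322, -0.083], [-0.034, 0.32, 0.947, -0.519], [0.0, 0.0, 0.0, 1.0]]
```

View pics/w1.png

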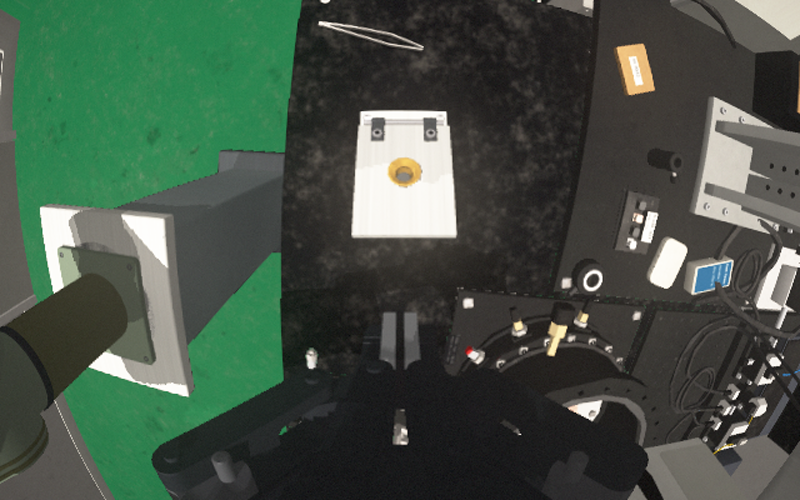

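The wrist picture shows the open cover: free-edge corners at (352,237) and (457,237), bushing mouth at (405,172), and the base's rear corners at (362,111) and (447,111). I'll refit with these.

```bash
cat > fit2.py <<'E'
from fit import *
def fish(P,c):
    W=np.array(c['world_to_cam']);K=np.array(c['mtx']); p=(W[:3,:3]@P+W[:3,3])*[1,-1,-1]
    th=np.arctan2(np.hypot(p[0],p[1]),p[2]); ph=np.arctan2(p[1],p[0]); return K[:2,2]+K[0,0]*th*np.array([np.cos(ph),np.sin(ph)])
if __name__=='__main__':
    c=viewer.camera_info('wrist')
    wo=[((352,237),lambda a:cov(-.042,.115,.003,a)),((457,237),lambda a:cov(.042,.115,.003,a)),((404.5,172),lambda a:cov(0,.06,.0095,a)),
    ((362,111),lambda a:[-.05,.075,.008]),((447,111),lambda a:[.05,.075,.008]),((359,125),lambda a:cov(-.042,.005,.003,a)),((450,125),lambda a:cov(.042,.005,.003,a))]
    obs[:]=[o for i,o in enumerate(obs) if i!=10]
    def rw(p):
        x,y,w,a=p; M=R.from_euler('z',w).as_matrix()
        return np.concatenate([fish(M@f(a)+[x,y,0],c)-np.array(o)/1.25 for o,f in wo])
    for f in (rw,lambda p:np.r_[res(p),rw(p)]):
        r=LS(f,[.47,.245,.11,.7],loss='soft_l1'); print(r.x.round(4)); print(rw(r.x).reshape(-1,2).round(1).tolist(),res(r.x).reshape(-1,2).round(1).tolist())
E
python3 fit2.py
```

```text
frame [0.4745 0.2452 0.1155 0.6426]
[[0.3, 0.2], [0.1, -0.0], [0.6, -0.2], [2.4, -2.3], [2.6, 0.6], [-0.9, 0.2], [0.2, -0.9], [0.6, 0.2], [-1.3, -1.9], [-0.5, -1.4], [-5.2, -2.7], [-1.1, -0.9]]
pin [ 0.4603 -0.2872] [ 1.2 -0.1 -0.9 -1.2]
stand top [[0.4948, -0.3058], [0.4422, -0.323], [0.4244, -0.2691], [0.4751, -0.2524]] [ 0.4591 -0.2876]
hole entry scene [ 0.4598 -0.2911  0.05  ]
big pin foot [ 0.4255 -0.2024  0.    ] top head ('top', 424.0, 223.6) [ 0.4203 -0.204   0.2   ] [ 0.4303 -0.198   0.2   ]
[0.4787 0.2462 0.1108 0.6199]
[[1.0, -0.6], [-0.6, -0.3], [0.3, 0.5], [-1.2, -0.2], [0.0, 0.2], [0.3, 0.0], [-0.2, 0.4]] [[0.1, -1.2], [-0.3, -1.4], [0.2, -1.9], [2.2, -4.1], [2.2, -1.1], [-0.3, -1.5], [0.6, -2.6], [0.7, -1.5], [-0.6, -2.6], [0.2, -2.0], [-0.3, -1.6]]
[0.4779 0.2462 0.1056 0.6224]
[[-0.0, -1.1], [-1.5, -0.3], [-0.4, 0.3], [-1.5, -0.5], [-0.3, 0.3], [-0.1, -0.3], [-0.7, 0.5]] [[0.2, -0.8], [-0.4, -1.0], [0.1, -1.7], [2.2, -3.9], [2.1, -0.9], [-0.3, -1.1], [0.4, -2.2], [0.6, -1.2], [-1.0, -2.4], [0.0, -1.9], [-0.5, -1.5]]
```

>>> {"name": "apply_moves", "arguments": {"series": [[0.2, -0.4, 3.5, 0, 0, 0, 255], [0, 0, 3.5, 0, 0, 0, 255], [0, 0, 3.5, 0, 0, 0, 255], [0, 0, 3, 0, 0, 0, 255], [0, 0, 1, 0, 0, 0, 255], [0, 0.1, 1, 0, 0, 0, 255], [0, 0.3, 1, 0, 0, 0, 255], [0, 0.3, 1, 0, 0, 0, 255], [0, 0.3, 1, 0, 0, 0, 255], [0, 0.3, 1, 0, 0, 0, 255], [0, 0.2, 1, 0, 0, 0, 255], [0, 0.1, 0.8, 0, 0, 0, 255], [0, 0, 0, 0, 0, 0, 255]]}}

```text
clock: 4.45
position: [0.4798, 0.2077, 0.1064]
eef_rot: [0.998, 0.058, -0.002, 0.0]
force: [-0.2, 0.3, -0.2]
finger_gap: -0.0
```

>>> {"name": "apply_moves", "arguments": {"series": [[0, 0, 0.4, 0, 0, 0, 255], [0, 0, 0.3, 0, 0, 0, 255], [0, 0, 0.2, 0, 0, 0, 255], [0, 0, 0, 0, 0, 0, 255]]}}

```text
clock: 4.85
position: [0.4811, 0.208, 0.099]
eef_rot: [0.998, 0.058, -0.0, -0.0]
force: [-1.0, 0.3, -0.0]
finger_gap: -0.002
```

```bash
python3 - <<'E'
from h import *
s=env.read_state(); print(s['position'],s['force'])
w=viewer.get_image('wrist'); np.save('w2.npy',w); save('w2.png',w[40:320,180:460],2)
E
```

```text
[0.48107309 0.20801059 0.09900026] [-1.04776664  0.2654389  -0.04557827]
```

View pics/w2.png

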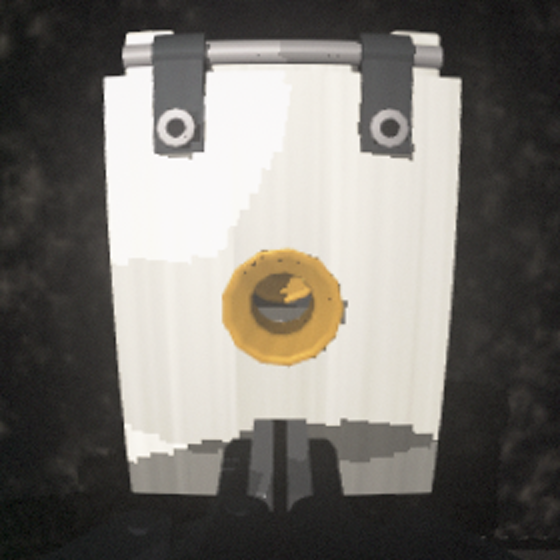

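The cover is nearly down, with the bushing mouth at (283,307) in the crop. The fingers sit on the free edge. I'll press further until it reaches the stop.

>>> {"name": "apply_moves", "arguments": {"series": [[0, 0, 0.2, 0, 0, 0, 255], [0, 0, 0.1, 0, 0, 0, 255], [0, 0, 0, 0, 0, 0, 255]]}}

```text
clock: 5.2
position: [0.4814, 0.208, 0.0963]
eef_rot: [0.998, 0.058, 0.0, -0.0]
force: [0.5, 0.3, 0.3]
finger_gap: -0.005
```

>>> {"name": "apply_moves", "arguments": {"series": [[0, 0, 0.1, 0, 0, 0, 255], [0, 0, 0, 0, 0, 0, 255]]}}

```text
clock: 5.4
position: [0.4814, 0.208, 0.096]
eef_rot: [0.998, 0.058, 0.0, -0.0]
force: [-1.8, 0.4, 5.4]
finger_gap: -0.002
```

>>> {"name": "apply_moves", "arguments": {"series": [[0, 0, 0.1, 0, 0, 0, 255], [0, 0, 0, 0, 0, 0, 255]]}}

```text
clock: 5.6
position: [0.4815, 0.208, 0.0959]
eef_rot: [0.998, 0.058, 0.0, -0.0]
force: [-4.2, -1.1, 10.1]
finger_gap: 0.001
```

>>> {"name": "apply_moves", "arguments": {"series": [[0, 0, -1, 0, 0, 0, 255], [0, 0, -4, 0, 0, 0, 255], [0, 0, -4, 0, 0, 0, 255], [0, 0, -4, 0, 0, 0, 120], [0, 0, -3, 0, 0, 0, 0], [0, 0, 0, 0, 0, 0, 0], [0, 0, 0, 0, 0, 0, 0]]}}

```text
clock: 6.3
position: [0.4816, 0.208, 0.2551]
eef_rot: [0.998, 0.058, 0.001, -0.0]
force: [0.0, 0.4, -0.5]
finger_gap: 0.68
```

```bash
cat >> h.py <<'E'
def fray(c,uv):
    W=np.array(c['world_to_cam']);K=np.array(c['mtx']); d=np.array(uv)-K[:2,2]; r=np.hypot(*d); th=r/K[0,0]
    v=np.array([np.sin(th)*d[0]/r,np.sin(th)*d[1]/r,np.cos(th)])*[1,-1,-1]
    return -W[:3,:3].T@W[:3,3], W[:3,:3].T@v
def fatz(c,uv,z):
    o,d=fray(c,uv); return o+d*(z-o[2])/d[2]
def brass(c,im,z=.1025,show=None):
    hsv=cv2.cvtColor(im,cv2.COLOR_RGB2HSV); m=cv2.inRange(hsv,(12,90,60),(32,255,255))
    n,l,s,ce=cv2.connectedComponentsWithStats(cv2.morphologyEx(m,cv2.MORPH_CLOSE,np.ones((5,5))))
    out=[]
    for i in range(1,n):
        if s[i,4]<120: continue
        k=max(cv2.findContours((l==i).astype('u1'),0,1)[0],key=cv2.contourArea)[:,0]
        W=np.array([fatz(c,q,z)[:2] for q in k.astype(float)])
        (x,y),r=cv2.minEnclosingCircle((W*1000).astype('f4')); out.append((ce[i].round(1).tolist(),round(x,1),round(y,1),round(r,1)))
    return out
E
python3 - <<'E'
from h import *
s=env.read_state(); print(s['clock'],s['position'],s['force'],s['finger_gap'])
c=viewer.camera_info('wrist'); w=viewer.get_image('wrist'); np.save('w3.npy',w); print(brass(c,w))
save('w3.png',w)
E
```

```text
6.3 [0.48157594 0.20796613 0.25513717] [ 0.03377326  0.43000413 -0.49249458] 0.6799068998263441
[([527.8, 41.9], 691.2, 401.3, 31.2), ([318.8, 146.4], 477.2, 247.4, 14.0), ([459.8, 285.6], 668.8, 103.1, 19.6)]
```

```bash
python3 - <<'E'
from h import *
for z in (.18,.2,.22,.24): print(z,((proj('scene',[.4255,-.2024,z])[0]-[345,190])*5+[400,0]).round(), ((proj('top',[.4255,-.2024,z])[0]-[395,175])*5+[400,0]).round())
s=env.read_state(); M=R.from_quat(s['eef_rot']).as_matrix(); print((M.T@(np.array([.460,-.2875,.27])-s['position'])*100).round(1))
E
```

```text
0.18 [490. 105.] [529. 235.]
0.2 [492.  68.] [540. 231.]
0.22 [494.  30.] [552. 228.]
0.24 [496.  -9.] [564. 224.]
[-7.8 49.  -1.6]
```

>>> {"name": "apply_moves", "arguments": {"series": [[0, 0, -3, 0, 0, 0, 0], [-0.7, 4.5, 0, 0, 0, 0, 0], [-0.7, 4.5, 0, 0, 0, 0, 0], [-0.7, 4.5, 0, 0, 0, 0, 0], [-0.7, 4.5, 0, 0, 0, 0, 0], [-0.7, 4.5, 0, 0, 0, 0, 0], [-0.7, 4.5, 0, 0, 0, 0, 0], [-0.7, 4.5, 0, 0, 0, 0, 0], [-0.7, 4.5, 0, 0, 0, 0, 0], [-0.7, 4.5, 0, 0, 0, 0, 0], [-0.7, 4.5, 0, 0, 0, 0, 0], [-0.8, 4, 0, 0, 0, 0, 0], [0, 0, 0, 0, 0, -7.5, 0], [0, 0, 0, 0, 0, -7.5, 0], [0, 0, 0, 0, 0, 0, 0], [0, 0, 0, 0, 0, 0, 0]]}}

```text
clock: 7.95
position: [0.4596, -0.2872, 0.2825]
eef_rot: [0.983, 0.186, -0.001, -0.001]
force: [0.6, 1.5, 0.3]
finger_gap: 0.998
```

```bash
python3 - <<'E'
from h import *
s=env.read_state(); print(s['clock'],s['position'],s['finger_gap'])
c=viewer.camera_info('wrist'); w=viewer.get_image('wrist'); np.save('w4.npy',w); save('w4.png',w[100:360,200:440],3)
E
```

```text
7.95 [ 0.45955565 -0.28724454  0.28249275] 0.9981637618259842
```

View pics/w4.png

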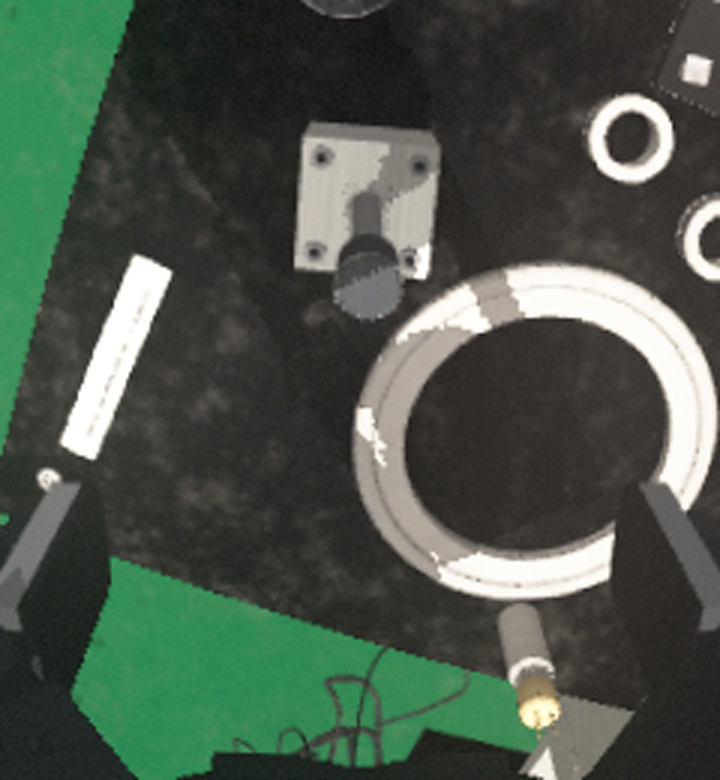

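The wrist crop shows the pin's knob top, centred at (367,286). The stand's top corners are at (306,136), (440,147), (430,279) and (295,270).

```bash
python3 - <<'E'
from h import *
s=env.read_state();M=R.from_quat(s['eef_rot']).as_matrix()
c=viewer.camera_info('wrist')
g=lambda u,v,z:fatz(c,(200+u/3,100+v/3),z)
k=g(367,286,.162); print(k, np.mean([g(u,v,.05) for u,v in((306,136),(440,147),(430,279),(295,270))],0))
print('entry front',g(368,196,.05), M[:,0].round(3))
print((M.T@(k-s['position'])*100).round(2))
E
```

```text
[ 0.46221803 -0.28620986  0.162     ] [ 0.46371987 -0.28686672  0.05      ]
entry front [ 0.4617863  -0.28176625  0.05      ] [ 0.93   0.367 -0.001]
[ 0.28  0.02 12.09]
```

>>> {"name": "apply_moves", "arguments": {"series": [[0.3, 0, 3, 0, 0, 0, 0], [0, 0, 3, 0, 0, 0, 0], [0, 0, 3, 0, 0, 0, 0], [0, 0, 3, 0, 0, 0, 0], [0, 0, 2, 0, 0, 0, 0], [0, 0, 1.5, 0, 0, 0, 0], [0, 0, 0, 0, 0, 0, 0], [0, 0, 0, 0, 0, 0, 100], [0, 0, 0, 0, 0, 0, 150], [0, 0, 0, 0, 0, 0, 180], [0, 0, 0, 0, 0, 0, 255], [0, 0, 0, 0, 0, 0, 255], [0, 0, 0, 0, 0, 0, 255], [0, 0, 0, 0, 0, 0, 255], [0, 0, 0, 0, 0, 0, 255]], "force": 60}}

```text
clock: 9.5
position: [0.4633, -0.2873, 0.1302]
eef_rot: [0.982, 0.188, 0.0, 0.001]
force: [-1.3, 0.1, 6.1]
finger_gap: 0.216
```

>>> {"name": "apply_moves", "arguments": {"series": [[0, 0, -0.3, 0, 0, 0, 255], [0, 0, -1, 0, 0, 0, 255], [0, 0, -1, 0, 0, 0, 255], [0, 0, -1.5, 0, 0, 0, 255], [0, 0, -2, 0, 0, 0, 255], [0, 0, -2, 0, 0, 0, 255], [0, 0, -2, 0, 0, 0, 255], [0, 0, -2, 0, 0, 0, 255], [0, 0, -2, 0, 0, 0, 255], [0, 0, -1, 0, 0, 0, 255], [0, 0, 0, 0, 0, 0, 255], [0, 0, 0, 0, 0, 0, 255]]}}

```text
clock: 10.7
position: [0.4626, -0.2864, 0.2767]
eef_rot: [0.982, 0.188, -0.0, -0.001]
force: [-0.1, 0.4, -2.4]
finger_gap: 0.216
```

```bash
python3 - <<'E'
from h import *
s=env.read_state(); print(s['clock'],s['position'],s['finger_gap'],s['force'],s['eef_rot'])
M=R.from_quat(s['eef_rot']).as_matrix(); print((M.T@(np.array([.4775,.2470,.285])-s['position'])*100).round(2))
w=viewer.get_image('wrist'); save('w5.png',w[100:360,200:440],3)
E
```

```text
10.7 [ 0.46264639 -0.2863533   0.2767007 ] 0.21640437462625448 [-0.05260924  0.40949708 -2.42608968] [ 9.82261988e-01  1.87512754e-01 -3.06887291e-04 -5.09708332e-04]
[ 21.03 -49.04  -0.78]
```

View pics/w5.png

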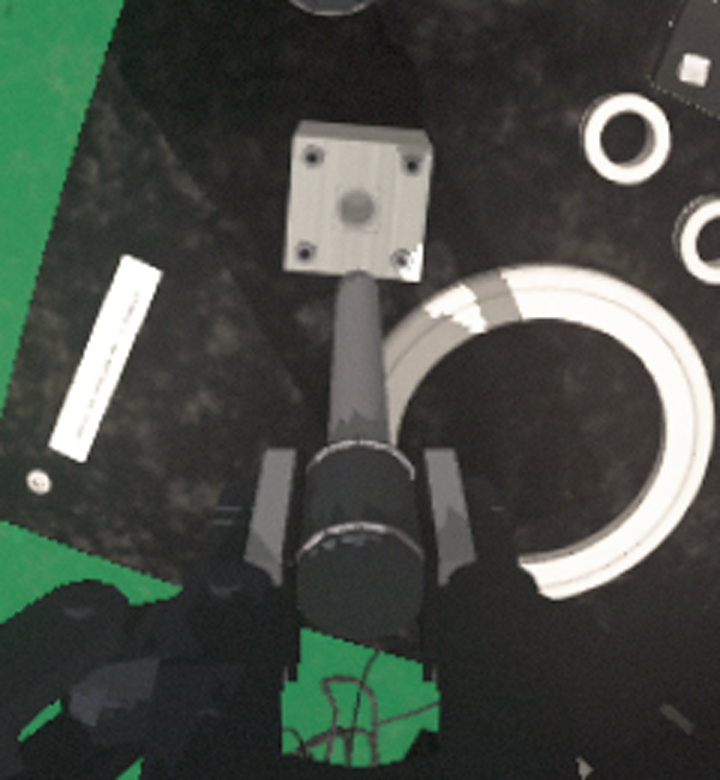

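The pin is held upright, its tip at (358,276) in the crop and the stand hole at (358,208) now empty. I'll raise it and carry it clear of the look-alike.

```bash
python3 - <<'E'
from h import *
c=viewer.camera_info('wrist');g=lambda u,v,z:fatz(c,(200+u/3,100+v/3),z)
print('hole',g(358,209,.05),'tip',g(358,276,.157))
E
```

```text
hole [ 0.46204908 -0.28588779  0.05      ] tip [ 0.46099783 -0.28268702  0.157     ]
```

>>> {"name": "apply_moves", "arguments": {"series": [[0, 0, -3, 0, 0, 0, 255], [0, 0, -3, 0, 0, 0, 255], [1, -2, 0, 0, 0, 0, 255], [1.75, -4.1, 0, 0, 0, 0, 255], [1.75, -4.1, 0, 0, 0, 0, 255], [1.75, -4.1, 0, 0, 0, 0, 255], [1.75, -4.1, 0, 0, 0, 0, 255], [1.75, -4.1, 0, 0, 0, 0, 255], [1.75, -4.1, 0, 0, 0, 0, 255], [1.75, -4.1, 0, 0, 0, 0, 255], [1.75, -4.1, 0, 0, 0, 0, 255], [1.75, -4.1, 0, 0, 0, 0, 255], [1.75, -4.1, 0, 0, 0, 0, 255], [1.75, -4.1, 0, 0, 0, 0, 255], [0.8, -1.9, 0, 0, 0, 0, 255], [0, 0, 2, 0, 0, 0, 255], [0, 0, 2, 0, 0, 0, 255], [0, 0, 2, 0, 0, 0, 255], [0, 0, 0, 0, 0, 0, 255], [0, 0, 0, 0, 0, 0, 255]]}}

```text
clock: 12.75
position: [0.4775, 0.2461, 0.2761]
eef_rot: [0.982, 0.187, -0.001, 0.0]
force: [-0.0, -0.5, -1.9]
finger_gap: 0.215
```

```bash
python3 - <<'E'
from h import *
s=env.read_state(); print(s['clock'],s['position'],s['finger_gap'],s['force'],s['eef_rot'])
c=viewer.camera_info('wrist');w=viewer.get_image('wrist'); np.save('w6.npy',w); save('w6.png',w[110:300,230:410],4)
print(brass(c,w))
E
```

```text
12.75 [0.47751759 0.24612182 0.27614411] 0.21537231018258735 [-0.02977066 -0.49373542 -1.91271168] [ 9.82266951e-01  1.87481901e-01 -1.46746624e-03  1.40806010e-04]
[([533.0, 124.7], 689.7, 409.1, 31.7), ([320.7, 179.1], 478.2, 247.6, 13.9)]
```

View pics/w6.png

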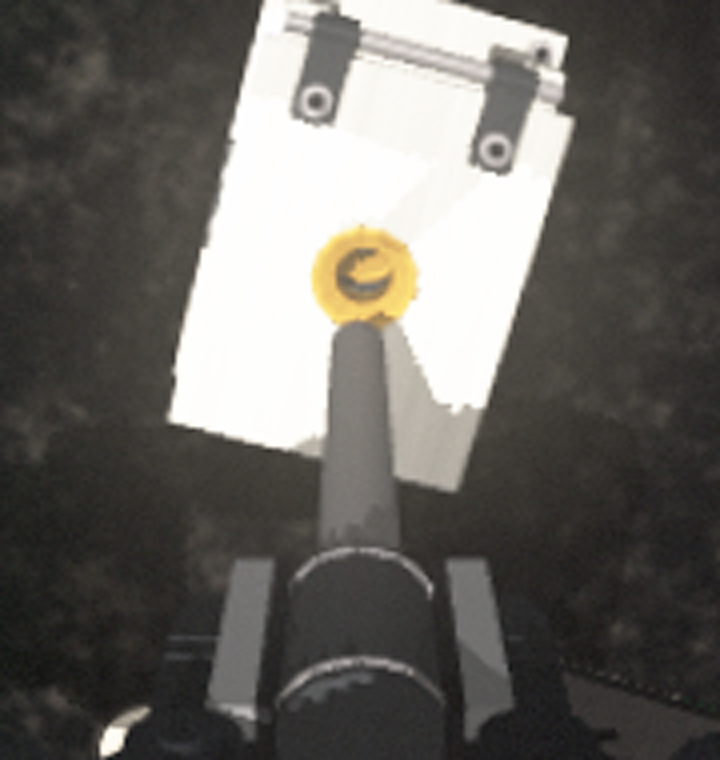

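```bash
python3 - <<'E'
from h import *
from fit2 import fish
s=env.read_state(); c=viewer.camera_info('wrist'); M=R.from_quat(s['eef_rot']).as_matrix()
P=lambda q:((fish(s['position']+M@np.array(q),c)-[230,110])*4).round(1)
print('tip',P([0,0,.120]))
for h,r in((0,.0035),(.006,.006),(.06,.006),(.12,.006),(.12,.01),(.152,.01)):
    print(h,[P([r*np.cos(t),r*np.sin(t),.120-h]).tolist() for t in(0,np.pi,-np.pi/2)])
E
```

```text
frame [0.4745 0.2452 0.1155 0.6426]
[[0.3, 0.2], [0.1, -0.0], [0.6, -0.2], [2.4, -2.3], [2.6, 0.6], [-0.9, 0.2], [0.2, -0.9], [0.6, 0.2], [-1.3, -1.9], [-0.5, -1.4], [-5.2, -2.7], [-1.1, -0.9]]
pin [ 0.4603 -0.2872] [ 1.2 -0.1 -0.9 -1.2]
stand top [[0.4948, -0.3058], [0.4422, -0.323], [0.4244, -0.2691], [0.4751, -0.2524]] [ 0.4591 -0.2876]
hole entry scene [ 0.4598 -0.2911  0.05  ]
big pin foot [ 0.4255 -0.2024  0.    ] top head ('top', 424.0, 223.6) [ 0.4203 -0.204   0.2   ] [ 0.4303 -0.198   0.2   ]
tip [357.  341.6]
0 [[372.7, 341.6], [341.3, 341.6], [357.0, 326.5]]
0.006 [[384.5, 349.8], [329.4, 349.8], [356.9, 323.4]]
0.06 [[390.5, 442.6], [322.7, 442.6], [356.6, 410.8]]
0.12 [[401.3, 611.5], [310.7, 611.5], [355.9, 571.9]]
0.12 [[431.4, 611.3], [280.6, 611.3], [355.9, 544.6]]
0.152 [[446.4, 753.8], [264.6, 753.8], [355.4, 679.2]]
```

>>> {"name": "apply_moves", "arguments": {"series": [[0.04, -0.1, 1, 0, 0, 0, 255], [0, 0, 1, 0, 0, 0, 255], [0, 0, 1, 0, 0, 0, 255], [0, 0, 1, 0, 0, 0, 255], [0, 0, 1, 0, 0, 0, 255], [0, 0, 0.5, 0, 0, 0, 255], [0, 0, 0.5, 0, 0, 0, 255], [0, 0, 0, 0, 0, 0, 255], [0, 0, 0, 0, 0, 0, 255]]}}

```text
clock: 13.7
position: [0.4784, 0.2475, 0.2175]
eef_rot: [0.982, 0.188, 0.0, -0.0]
force: [-0.0, 0.1, -1.3]
finger_gap: 0.218
```

```bash
python3 - <<'E'
from h import *
s=env.read_state(); print(s['clock'],s['position'],s['finger_gap'],s['force'],s['ft_torque'],s['eef_rot'])
c=viewer.camera_info('wrist');w=viewer.get_image('wrist'); np.save('w7.npy',w); save('w7.png',w[130:280,250:390],5)
print(brass(c,w))
E
```

```text
13.7 [0.47840454 0.24749937 0.21750712] 0.21800090635644173 [-0.0254378   0.12896289 -1.30701731] [-0.03908404  0.00060276 -0.01987285] [ 9.82257354e-01  1.87537825e-01  2.32532294e-04 -3.11149806e-05]
[([556.2, 130.1], 679.5, 405.4, 30.7), ([317.7, 193.4], 477.5, 247.4, 14.2)]
```

View pics/w7.png

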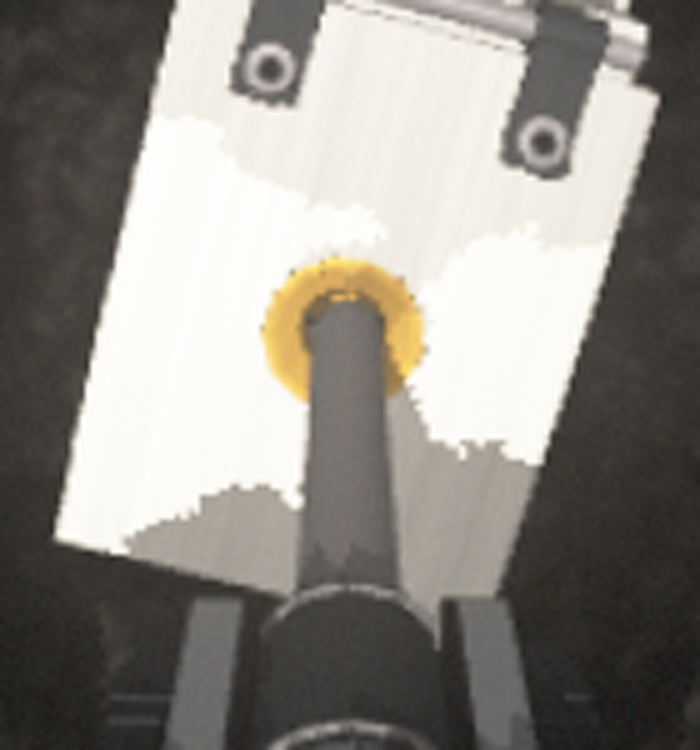

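Seen by the camera, the tip at (347,300) has entered the mouth, whose centre is at (344,328). It sits about 0.5 mm to tool +x, so I'll nudge it and continue down.

>>> {"name": "apply_moves", "arguments": {"series": [[-0.06, 0, 0, 0, 0, 0, 255], [0, 0, 0.5, 0, 0, 0, 255], [0, 0, 0.5, 0, 0, 0, 255], [0, 0, 0.5, 0, 0, 0, 255], [0, 0, 0.5, 0, 0, 0, 255], [0, 0, 0, 0, 0, 0, 255]]}}

```text
clock: 14.35
position: [0.477, 0.2469, 0.196]
eef_rot: [0.982, 0.188, -0.001, 0.0]
force: [0.2, 0.4, -1.0]
finger_gap: 0.217
```

>>> {"name": "apply_moves", "arguments": {"series": [[0, 0, 0.5, 0, 0, 0, 255], [0, 0, 0.5, 0, 0, 0, 255], [0, 0, 0.5, 0, 0, 0, 255], [0, 0, 0.5, 0, 0, 0, 255], [0, 0, 0.5, 0, 0, 0, 255], [0, 0, 0.5, 0, 0, 0, 255], [0, 0, 0, 0, 0, 0, 255]]}}

```text
clock: 15.05
position: [0.4769, 0.247, 0.1662]
eef_rot: [0.982, 0.188, -0.001, 0.0]
force: [-1.1, 1.3, -0.8]
finger_gap: 0.213
```

>>> {"name": "apply_moves", "arguments": {"series": [[0, 0, 0.5, 0, 0, 0, 255], [0, 0, 0.5, 0, 0, 0, 255], [0, 0, 0, 0, 0, 0, 255]]}}

```text
clock: 15.35
position: [0.477, 0.247, 0.1563]
eef_rot: [0.982, 0.187, -0.001, 0.0]
force: [-0.4, -1.2, -1.9]
finger_gap: 0.212
```

>>> {"name": "apply_moves", "arguments": {"series": [[0, 0, 0.5, 0, 0, 0, 255], [0, 0, 0.5, 0, 0, 0, 255], [0, 0, 0.5, 0, 0, 0, 255], [0, 0, 0, 0, 0, 0, 255], [0, 0, 0, 0, 0, 0, 255], [0, 0, 0, 0, 0, 0, 255]]}}

```text
clock: 15.95
position: [0.4778, 0.2473, 0.1425]
eef_rot: [0.982, 0.188, 0.0, -0.0]
force: [0.2, -0.2, -1.9]
finger_gap: 0.213
```

```bash
python3 - <<'E'
from h import *
s=env.read_state(); print(s['clock'],s['position'],s['finger_gap'],s['force'],s['ft_torque'],s['eef_rot'])
w=viewer.get_image('scene'); u,v=proj('scene',[.4775,.247,.06])[0].astype(int); print(u,v)
a=cv2.resize(w[v-50:v+50,u-45:u+45],None,fx=5,fy=5,interpolation=cv2.INTER_CUBIC)
W=viewer.get_image('wrist')[130:330,250:390]; b=cv2.resize(W,None,fx=2.5,fy=2.5,interpolation=cv2.INTER_CUBIC); save('w8.png',np.hstack([a,b]))
for z in(.172-.02+.02,.02,.036): print(z,(proj('scene',[.4775,.247,z])[0]-[u-45,v-50])*5)
E
```

```text
15.95 [0.47782039 0.24728632 0.14248046] 0.2127003529126593 [ 0.16730796 -0.16110985 -1.85841426] [-0.00787482  0.06029593  0.03418417] [ 9.82256212e-01  1.87543838e-01  2.05098398e-04 -1.88586993e-05]
247 184
0.172 [216.37586758  82.43359823]
0.02 [234.53454437 311.64332757]
0.036 [232.71038436 288.61768394]
```

View pics/w8.png

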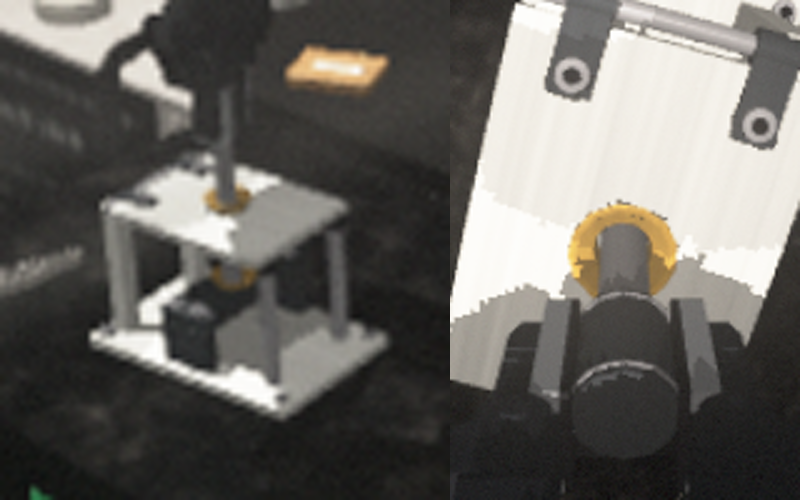

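```bash
python3 - <<'E'
from h import *
s=env.read_state(); print(s['clock'],s['position'],s['force'],abs(s['joint_velocities']).max()); print(env.job_done())
E
```

```text
16.05 [0.47783966 0.24730414 0.14258884] [ 0.20531115  0.38601917 -1.32569738] 0.002342354745209848
the job is handed in; nothing more can be done
None
```

I closed the cover, threaded the smaller pin (the one from the stand) through both bushings, and handed the job in at 16 s with the pin still gripped. The hand-in gives no verdict, so the result rests on my own checks.

- **Cover:** I pressed it down until it stopped, with the fingertips at 96 mm, the height of the level cover's outer face. The push force rose to about 10 N there.
- **Pin position:** The last pictures show the pin upright through both bushings. The arm was at rest, and the force on the tool was little more than the pin's weight, so the pin is not pressing on the base plate or jammed.
- **Tip height:** I worked this out from the grip rather than seeing the tip. It is about 22 mm above the worktop, or 13–14 mm below the lower bushing and 14 mm above the base plate.
- **Disagreement:** The scene and top cameras placed parts 2–3 mm from where the wrist camera did. I used the wrist camera for the grasp and the insertion, which met almost no side force (under 2 N).
- **Loose parts:** I kept well clear of the rings, the cap and the look-alike pin, but did not check their positions again at the end.

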